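Scan the job label and slide the pen carriage into its detent

TASK

Check the pen in at the engraving jig: pick up the barcode scanner, point its red window squarely at the barcode label on the jig's upright plate from about 10 cm, hold it still there for a full second, and lay the scanner back flat on its black mat. Then take the knob of the pen carriage and slide it along the rail until the spring ball clicks into the groove of the blue stop block, without running past it. Finish while still holding the knob, at rest in the notch, and leave the other things on the table alone.

Things in the scene. Friction and masses are not known exactly. Their poses are not given: they have to be found in the camera images.
- scanner: loose pocket barcode scanner, a bar 40 x 131 x 38 mm (x, y, z), about 150 g, grey with black grip stripes and an orange nose, to be gripped across its 36 mm width at mid length. Origin at the centre of its underside; its nose with the red window points along its -y, its length along y, z up.
- scan_window (a point): centre of the scanner's red window, at (0, -66, 19) mm in the scanner's frame, same axes; it looks along -y.
- mat: fixed black rubber mat 120 x 200 x 3 mm on which the scanner lies; origin at the centre of its underside, long side along its y.
- jig: fixed pen engraving jig: an aluminium base plate 100 x 344 x 10 mm with a dark rail along its y, the top of the rail 30 mm up. Origin at the centre of the underside. At its +y end stands a grey plate 60 wide x 4 thick x 62 mm tall, its top 111 mm up, with the label on the side that looks along +y, away from the rail.
- label (a point): centre of the white barcode label, 50 x 50 mm, at (0, 164, 80) mm in the jig's frame, axes as the jig's; the label looks along +y.
- carriage: grey carriage 90 x 90 mm on the jig's rail with a lime pen lying in its cradle; origin at the height of the jig's underside, below the knob's axis; axes as the jig's. It slides only along the jig's y: it starts near the label's end and has to go along -y. Travel 190 mm, friction about 1.2 N. It stays where it is left.
- knob_grip (a point): centre of the carriage's knob head, 84 mm above the jig's underside: an upright black cylinder with an orange band, 26 mm in diameter, from 62 to 104 mm up, on a thinner stem. It does not turn. The lime pen (top 62 mm up) lies parallel to the rail 31 mm off the knob's axis on the +x side.
- ball (a point): sprung 8 mm ball under the carriage's brass boss, at (-32, 0, 26) mm in the carriage's frame, axes as the jig's. Coming from +y it meets the first ridge 11 mm before the notch, needs about 8 N on the knob, passes its crest at 6 mm and drops into the groove, free there by about 0.5 mm either way; then a taller second ridge resists with about 13 N, its crest 7 mm past the notch.
- notch (a point): centre of the detent groove on top of the blue stop block (28 x 44 x 10 mm, fixed beside the rail on the base plate, at a place along the rail that differs from run to run), between two steel ridges; axes as the jig's. The ball is in the notch when ball and notch have the same y in the jig's frame.
- washi_tape0: red tape roll, 50 mm across, 20 mm high, bystander
- washi_tape1: red tape roll, 50 mm across, 20 mm high, bystander
- stapler: red and black stapler, 139 mm long, bystander
- tape_dispenser: grey tape dispenser, 150 mm long, bystander

How it is judged:
By the outcome, as a careful person would: the job done as asked, in the order asked, and still so for the second after the job is handed in, while the arm keeps its last pose, push and grip.
It also fails if it takes over 56 s, if anything falls off the work surface, if the arm or the gripper's body presses on something with over 40 N, if the wrist force passes 120 N, or if a joint passes its speed limit or range.

ROBOT

A 6-joint arm with a two-finger parallel gripper is mounted at the origin on a cart in front of the work surface, level with it; the furniture and walls round the work are solid. World frame = base frame: x ahead of the robot, y to its left, z up, the work surface at z = 0. Lengths are in m, angles in rad, forces in N, time in s.
With the tool pointing down it reaches from about 0.35 to 0.975 m from the base axis. Payload 7.1 kg.
Tool frame: the origin (TCP) lies midway between the tips of the shut fingers; the grasp point (between the pads) lies 19 mm behind it (r.tcp_to_grasp is the z of the grasp point in the tool frame, in m); z points along the fingers, y is the line along which they close (so a half turn about z gives the same grasp; the last joint's range is limited). The gripper opens to 88 mm and grips with 3 to 60 N. Pads are 20 mm wide; open, the fingers measure 115 mm over their backs; the gripper's body (75 mm by 178 mm) begins 61 mm behind the grasp point.
Start: joints at [-1.121, 0.423, 1.63, -0, 1.089, -0.019], TCP at [0.282, -0.558, 0.223] pointing down, gripper open.
Joint ranges: [-3, 3], [-0.9, 2.11], [0.09, 2.58], [-1.31, 4.45], [0.11, 2.69], [-2.54, 2.54]. Speed limits (rad/s): [2.39, 2.39, 3.01, 3.14, 3.14, 3.14].

INTERFACE

Orientations are given as [roll, pitch, yaw] about the fixed x, y, z axes, in that order (R = Rz(yaw) Ry(pitch) Rx(roll)).
In Python, from workcell import get_state, camera, r gives the robot as it stands.
- The arm moves only by the tool move_arm, never from a script. Its argument "motion" is a list of rows, each a list of 6 numbers: the shift along the world's x, y, z in m, then the turn, a rotation vector about the world's x, y, z in degrees. In form: [[x, y, z, rx, ry, rz], ...]. A call has 1 to 12 rows; each row is the pose to reach, as a shift and turn from the pose commanded when the call began; what a row does not reach only later rows make up. A row lasts 1/8 s, in which the tool goes at most 62.5 mm and 10.7 degrees, less where a joint would pass 70% of its speed; a pose out of reach is approached as far as the arm can. A call with a gripper value outside its range is refused whole. "fingers" is the closure in counts, from 0 (fully open) to 255 (shut), set as the call begins (left out, the last holds). The fingers move at their own pace and stop on an object; "force" is the grip in N (left out, the last holds). Time passes only in rows, so rows that repeat a pose let the fingers close. It gives the time, the measured TCP pose, the force, the opening and the grip force at its end, in the units of the state.
- get_state(): the state, without advancing time (a new reading comes with each control period).
- camera(name): name is "scene" or "top"; returns a dict with "image" (420x560x3 uint8, red, green, blue), "intrinsics" (3x3 intrinsics, pixels), "k1" (the pictures are not rectified: a ray, as slopes to the right and down, at radius r is drawn at 1 + k1 r^2 times it, then the intrinsics apply), "pose" (4x4, takes a point from camera to world coordinates). Camera axes: x right, y down, z forward; pixel columns grow to the right and rows downward; lengths in m; the calibration is good to about 2 mm. A picture is of the moment at which its call begins. There is no depth.
- r.job_done(): hands the job in; it is judged then, once.
The state is a dict: "time_s": time; "joint_positions": joint angles; "qvel": joint speeds; "tau": joint torques, N m; "eef_pos": TCP position; "ee_rot": TCP orientation; "force": force on the tool from outside, world axes, zero at the start; "wrist_torque": the same for the moment, N m; "gripper_width": opening from 0.0 (shut) to 1.0 (fully open); "grasp_force": force on a finger pad.
Only numpy, scipy, OpenCV 4.12 (cv2) and the standard library are available. Lean on these libraries where they do the work, as an engineer would, in place of code of your own. Each camera call takes 0.05 s, during which the arm holds its last target. There are 200 camera calls.

## Working session

There is one attempt and no reset: what is moved stays moved. The work goes in short steps, Python scripts to look and compute and a tool call to move; the robot and the scene stay as the last step left them, time stands still between calls to the robot, and variables do not carry over. Pictures are saved under pics/ and viewed, at most 10 in all, crops included, and the job is handed in when it is done.

Besides the shell and the picture viewer there is one more tool, called after "Request:" as name(argument=value, ...) on one line, values as JSON. move_arm: Moves the arm, as the interface text tells. Its arguments: {"type":"object","properties":{"motion":{"type":"array"},"fingers":{"type":"number"},"force":{"type":"number"}},"required":["motion"]}

```bash
mkdir -p pics; ls
cat > h.py <<'E'
import numpy as np,cv2
from workcell import get_state,camera,r
def snap(n,f):
    c=camera(n); cv2.imwrite(f'pics/{f}.png',c['image'][:,:,::-1]); np.savez(f'pics/{f}.npz',**{k:c[k] for k in('image','intrinsics','k1','pose')}); return c
def load(f): return dict(np.load(f'pics/{f}.npz'))
def ray(c,u,v):
    K=c['intrinsics']; d=np.array([(u-K[0,2])/K[0,0],(v-K[1,2])/K[1,1]]); s=d.copy()
    for _ in range(20): s=d/(1+float(c['k1'])*(s@s))
    T=c['pose']; w=T[:3,:3]@np.array([s[0],s[1],1]); return T[:3,3],w/np.linalg.norm(w)
def onz(c,u,v,z):
    o,w=ray(c,u,v); return o+w*(z-o[2])/w[2]
def tri(c1,p1,c2,p2):
    o1,a=ray(c1,*p1);o2,b=ray(c2,*p2)
    t=np.linalg.lstsq(np.c_[a,-b],o2-o1,rcond=None)[0]; P,Q=o1+a*t[0],o2+b*t[1]
    return (P+Q)/2,np.linalg.norm(P-Q)
def proj(c,p):
    T=c['pose'];q=T[:3,:3].T@(np.array(p)-T[:3,3]);s=q[:2]/q[2];s=s*(1+float(c['k1'])*(s@s));K=c['intrinsics'];return K[0,0]*s[0]+K[0,2],K[1,1]*s[1]+K[1,2]
E
python3 - <<'E'
from h import *
for n in('scene','top'):
    c=snap(n,n+'0'); print(c['pose'].round(3),c['intrinsics'].round(1),c['k1'])
print(get_state())
E
```

```text
pics
[[-0.637 -0.474  0.608 -0.295]
 [-0.771  0.389 -0.504  0.644]
 [ 0.002 -0.79  -0.613  0.971]
 [ 0.     0.     0.     1.   ]] [[514.3   0.  271.2]
 [  0.  514.3 202.3]
 [  0.    0.    1. ]] 0.04406950729378094
[[ 2.200e-02 -9.910e-01  1.290e-01  4.140e-01]
 [-1.000e+00 -2.100e-02  4.000e-03 -8.400e-02]
 [-1.000e-03 -1.290e-01 -9.920e-01  1.256e+00]
 [ 0.000e+00  0.000e+00  0.000e+00  1.000e+00]] [[455.9   0.  281.9]
 [  0.  455.9 211.9]
 [  0.    0.    1. ]] -0.13857632458888414
{'time_s': 0.1, 'joint_positions': array([-1.12100375e+00,  4.23781005e-01,  1.63058267e+00, -2.52226482e-06,
        1.08856780e+00, -1.89853641e-02]), 'qvel': array([-0.00024002, -0.0017578 , -0.00242558, -0.00127695,  0.00018067,
       -0.00142247]), 'tau': array([-1.80254956e-04, -5.45617175e+01, -2.74323392e+01,  6.45306520e-02,
        1.87397667e-02, -1.86902662e-05]), 'eef_pos': array([ 0.28219474, -0.55712839,  0.2219812 ]), 'ee_rot': array([-3.14025403e+00, -2.31839059e-05,  4.68779094e-01]), 'force': array([-0.38645641,  0.75722743, -0.82251071]), 'wrist_torque': array([0.00707489, 0.03539514, 0.02618555]), 'grasp_force': 0.0, 'gripper_width': 0.9984109209252076}
```

View pics/scene0.png

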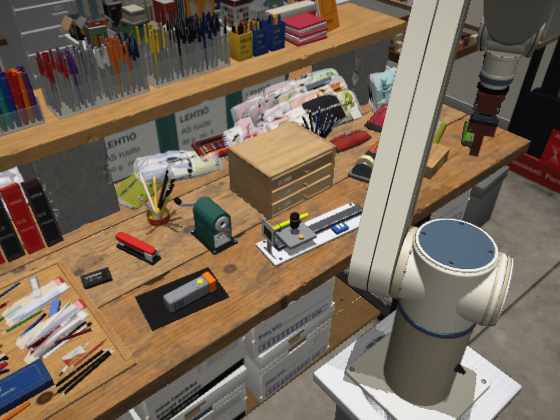

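View pics/top0.png

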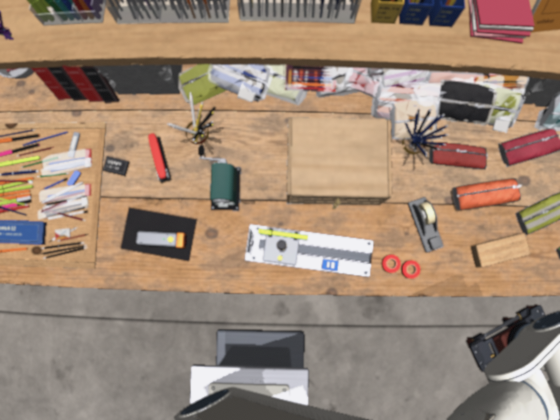

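The scene view shows the scanner on its mat at about (190,291), the jig from (262,250) to (370,212), and the knob at (295,218). In the top view the scanner is at (160,239) with its nose to the right, the jig runs from (247,245) to (372,258), the knob is at (281,245) and the blue block at (330,264). I'll enlarge these areas next.

Run:
```python
from h import *
a=load('top0')['image'][195:290,115:385]; b=load('scene0')['image'][190:335,130:375]
A=cv2.resize(a,(800,281),interpolation=cv2.INTER_CUBIC); 
cv2.imwrite('pics/cropA.png',A[:,:,::-1])
c=load('top0'); hsv=cv2.cvtColor(c['image'],cv2.COLOR_RGB2HSV); g=c['image'].max(2); 
def rect(m,box,z,n):
    x0,y0,x1,y1=box; k=np.zeros(m.shape,np.uint8); k[y0:y1,x0:x1]=m[y0:y1,x0:x1]
    cs=max(cv2.findContours(k,cv2.RETR_EXTERNAL,cv2.CHAIN_APPROX_NONE)[0],key=cv2.contourArea)
    P=np.array([onz(c,*p[0],z)[:2] for p in cs]); R=cv2.minAreaRect((P*1000).astype(np.float32))
    bx=cv2.boxPoints(R); print(n,np.round(R[0],1),np.round(R[1],1),round(R[2],2),len(cs)); return k
rect((g<60).astype(np.uint8),(115,200,205,265),.003,'mat')
h,s,v=cv2.split(hsv)
rect(((s<60)&(g>90)|(h<20)&(s>180)&(v>180)).astype(np.uint8),(130,225,190,250),.035,'scanner')
rect(((h<20)&(s>180)&(v>150)).astype(np.uint8),(130,225,190,250),.03,'orange')
rect(((s<50)&(v>150)).astype(np.uint8),(235,215,385,285),.01,'jig')
rect(((h>100)&(h<130)&(s>120)).astype(np.uint8),(300,250,350,280),.02,'blue')
rect((g<60).astype(np.uint8),(270,235,295,256),.104,'knob')
cv2.imwrite('pics/cropB.png',cv2.resize(b,(800,473),interpolation=cv2.INTER_CUBIC)[:,:,::-1])
```

```text
mat [508.3 264.4] [192.1 111.2] 81.54 206
scanner [492.8 261.8] [109.6  37.4] 87.86 100Traceback (most recent call last):
  File "<stdin>", line 14, in <module>
  File "<stdin>", line 8, in rect
ValueError: max() iterable argument is empty
```

View pics/cropA.png

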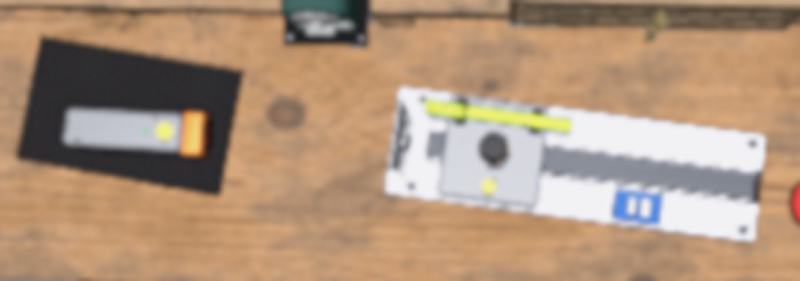

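Crop A (2.96x) shows the jig corners at (400,86), (765,133), (755,242) and (385,192), the knob at (494,149), the boss at (488,186) and the two ridges on the blue block around (637,207). The scanner spans (62,130) to (208,133).

```bash
cat > m.py <<'E'
from h import *
def meas(c,m,box,z,n,hull=0):
    x0,y0,x1,y1=box; k=np.zeros(m.shape,np.uint8); k[y0:y1,x0:x1]=m[y0:y1,x0:x1]
    if k.sum()==0: print(n,'none'); return
    cs=cv2.findContours(k,cv2.RETR_EXTERNAL,cv2.CHAIN_APPROX_NONE)[0]
    cs=np.concatenate(cs) if hull else max(cs,key=cv2.contourArea)
    P=np.array([onz(c,*p[0],z)[:2] for p in cs]); R=cv2.minAreaRect((P*1000).astype(np.float32))
    ys,xs=np.nonzero(k); cen=onz(c,xs.mean(),ys.mean(),z)*1000
    print(n,'rect',np.round(R[0],1),np.round(R[1],1),round(R[2],2),'centroid',cen.round(1),'px',xs.mean().round(1),ys.mean().round(1),k.sum())
E
python3 - <<'E'
from m import *
c=load('top0')
q=lambda X,Y:((X+.5)/2.963-.5+115,(Y+.5)/2.958-.5+195)
J=[onz(c,*q(*p),.01)*1000 for p in((400,86),(765,133),(755,242),(385,192))]
J=np.array(J);print('jig',J.round(1)[:,:2],J.mean(0).round(1),np.linalg.norm(np.diff(J[[0,1,2,3,0]],axis=0),axis=1).round(1))
for a,b in((0,1),(3,2)): d=J[a]-J[b];print('ang of jig +y from world y (deg ccw)',np.degrees(np.arctan2(-d[0],d[1])).round(2))
print('knob',onz(c,*q(494,149),.104)*1000,'boss',onz(c,*q(488,186),.045)*1000)
print('block',onz(c,*q(637,207),.02)*1000, [onz(c,*q(x,y),.023)*1000 for x,y in((629,206),(648,208))])
S=np.array([onz(c,*q(*p),.036)*1000 for p in((65,106),(208,110),(208,156),(62,147))]);print(S.round(1),S.mean(0))
im=c['image'];h,s,v=cv2.split(cv2.cvtColor(im,cv2.COLOR_RGB2HSV))
meas(c,(v<60).astype(np.uint8),(115,200,205,265),.003,'mat')
meas(c,((s>110)&(v>140)&(h<25)).astype(np.uint8),(172,229,190,250),.034,'orange')
meas(c,((s<70)&(v>95)).astype(np.uint8),(130,225,180,250),.036,'scanner body')
meas(c,((s<50)&(v>130)|(v<100)|(h>100)&(s>100)).astype(np.uint8),(238,215,380,285),.01,'jig',1)
meas(c,((h>100)&(h<130)&(s>100)).astype(np.uint8),(300,250,350,280),.02,'blue',1)
meas(c,(v<75).astype(np.uint8),(272,236,292,254),.104,'knob')
b=load('scene0')['image'][190:335,130:375]
cv2.imwrite('pics/cropB.png',cv2.resize(b,(800,473),interpolation=cv2.INTER_CUBIC)[:,:,::-1])
E
```

```text
jig [[ 540.8    8.9]
 [ 504.  -330.6]
 [ 403.2 -321.5]
 [ 442.3   19.8]] [ 472.6 -155.9   10. ] [341.6 101.3 343.6  99.1]
ang of jig +y from world y (deg ccw) -6.18
ang of jig +y from world y (deg ccw) -6.55
knob [478.90474597 -79.84530248 104.        ] boss [449.00247696 -75.00985783  45.        ]
block [ 433.34372327 -211.06653041   20.        ] [array([ 434.07005593, -203.45183007,   23.        ]), array([ 432.56974025, -220.80336526,   23.        ])]
[[512.5 315.6  36. ]
 [512.2 181.8  36. ]
 [470.2 179.9  36. ]
 [474.7 316.2  36. ]] [492.38820151 248.38234555  36.        ]
mat rect [508.3 264.4] [192.1 111.2] 81.54 centroid [513.4 266.2   3. ] px 157.6 231.7 1902
orange rect [489.9 195.7] [37.9 19.3] 1.52 centroid [490.  195.2  34. ] px 179.8 240.0 106
scanner body rect [492.7 261.4] [109.7  36.6] 87.97 centroid [492.5 262.3  36. ] px 155.3 238.4 511
jig rect [ 471.8 -155.3] [346.2 103. ] 83.71 centroid [ 469.7 -159.6   10. ] px 310.6 251.0 4294
blue rect [ 433.5 -210.8] [40.4 23.3] 85.37 centroid [ 433.2 -209.7   20. ] px 329.1 264.7 72
knob rect [470.2 -79. ] [2.5 0. ] -178.74 centroid [470.2 -79.  104. ] px 281.0 248.5 2
```

View pics/cropB.png

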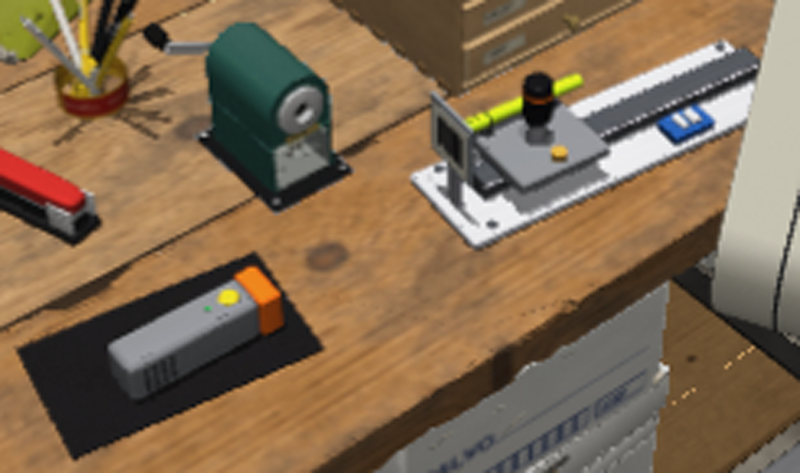

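Crop B confirms that the label faces the scanner, that the nose points at the jig, and that the ball boss sits at crop (559,153). The estimates are:

| Item | Position (mm) | Yaw |
|---|---|---|
| Jig | (472,-155.5) | -6.3° |
| Scanner | (492,248) | -2° |
| Label | (490,7.5,80) | as the jig |

The sizes agree with those given, so I'm moving now.

Request:
move_arm(motion=[[0.007,0.027,0,0,0,2],[0.021,0.08,0,0,0,6],[0.035,0.135,0,0,0,10],[0.05,0.19,0,0,0,15],[0.064,0.245,0,0,0,19],[0.078,0.3,0,0,0,23],[0.092,0.355,0,0,0,27],[0.107,0.41,0,0,0,31],[0.121,0.465,0,0,0,35],[0.135,0.52,0,0,0,39],[0.15,0.575,0,0,0,43],[0.164,0.63,0,0,0,48]], fingers=0, force=30)

```text
time_s: 1.6
eef_pos: [0.4465, 0.0744, 0.2227]
ee_rot: [3.141, -0.0, 1.309]
force: [0.2, -0.3, -0.4]
gripper_width: 1.002
grasp_force: 0.0
```

Request:
move_arm(motion=[[0.014,0.052,-0.01,0,0,4],[0.027,0.1,-0.03,0,0,8],[0.036,0.14,-0.05,0,0,11],[0.042,0.165,-0.075,0,0,12.5],[0.045,0.173,-0.09,0,0,13.1],[0.046,0.176,-0.1,0,0,13.1],[0.046,0.176,-0.105,0,0,13.1],[0.046,0.176,-0.105,0,0,13.1]])

```text
time_s: 2.6
eef_pos: [0.4924, 0.2476, 0.1179]
ee_rot: [-3.141, 0.0, 1.534]
force: [-0.2, -0.2, 0.3]
gripper_width: 0.998
grasp_force: 0.0
```

Run:
```python
from h import *
s=get_state();print(s['time_s'],s['eef_pos'],np.degrees(s['ee_rot']),s['joint_positions'])
c=load('top0');q=lambda X,Y:((X+.5)/2.963-.5+115,(Y+.5)/2.958-.5+195)
print('sharpener',onz(c,*q(285,42),0),onz(c,*q(367,42),0))
a=snap('scene','s1');b=snap('top','t1')
A=cv2.resize(a['image'][200:340,100:320],(440,280));B=cv2.resize(b['image'][190:290,100:280],(440,244))
cv2.imwrite('pics/v1.png',np.vstack([A,B])[:,:,::-1])
```

```text
2.6 [0.49239381 0.24763644 0.11785119] [-1.79993249e+02  7.53441533e-03  8.78935493e+01] [ 4.44426004e-01  4.62433087e-01  1.86377906e+00 -8.52022253e-05
  8.15545813e-01  4.81248921e-01]
sharpener [0.58107564 0.11944108 0.        ] [0.58272808 0.04198735 0.        ]
```

View pics/v1.png

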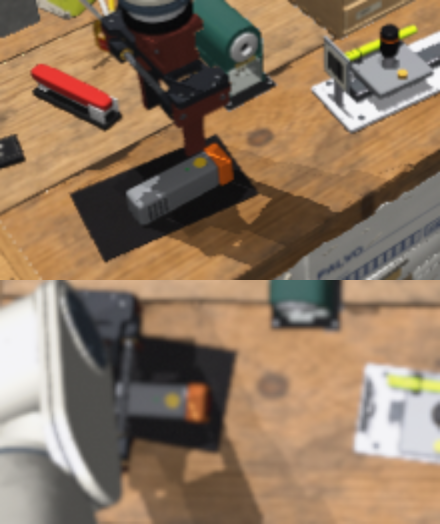

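The picture shows the gripper straddling the scanner, with its fingers across the width near mid length (scene half (195,130), top half (125,395)). The sharpener front is at x=0.581, y 0.04–0.12, clear of the scan pose. Next I go down and grip.

Request:
move_arm(motion=[[0,0,-0.02,0,0,0],[0,0,-0.045,0,0,0],[0,0,-0.07,0,0,0],[0,0,-0.09,0,0,0],[0,0,-0.102,0,0,0],[0,0,-0.108,0,0,0],[0,0,-0.108,0,0,0],[0,0,-0.108,0,0,0]])

```text
time_s: 3.7
eef_pos: [0.4929, 0.2487, 0.0103]
ee_rot: [3.141, -0.001, 1.535]
force: [-0.2, -0.1, -0.1]
gripper_width: 1.001
grasp_force: 0.0
```

Request:
move_arm(motion=[[0,0,0,0,0,0],[0,0,0,0,0,0],[0,0,0,0,0,0],[0,0,0,0,0,0],[0,0,0,0,0,0],[0,0,0,0,0,0],[0,0,0,0,0,0],[0,0,0,0,0,0]], fingers=255, force=30)

```text
time_s: 4.7
eef_pos: [0.4924, 0.2484, 0.0097]
ee_rot: [-3.142, 0.0, 1.535]
force: [-0.3, -0.6, 0.3]
gripper_width: 0.41
grasp_force: 30.0
```

Request:
move_arm(motion=[[0,0,0.005,0,0,0],[0,0,0.02,0,0,0],[0,0,0.04,0,0,0],[0.002,-0.01,0.054,0,0,-0.6],[0.006,-0.03,0.058,0,0,-1.7],[0.011,-0.05,0.058,0,0,-2.8],[0.014,-0.066,0.058,0,0,-3.7],[0.016,-0.073,0.058,0,0,-4.1],[0.016,-0.075,0.058,0,0,-4.2],[0.016,-0.075,0.058,0,0,-4.2]])

```text
time_s: 5.95
eef_pos: [0.5083, 0.1736, 0.0676]
ee_rot: [-3.141, 0.0, 1.462]
force: [0.1, 0.4, -1.7]
gripper_width: 0.41
grasp_force: 30.0
```

Run:
```python
from h import *
s=get_state();print(s['time_s'],s['eef_pos'],np.degrees(s['ee_rot']))
a=snap('scene','s2');b=snap('top','t2')
A=cv2.resize(a['image'][200:320,150:350],(800,480),interpolation=cv2.INTER_CUBIC)
for p in ((.4902,.0074,.08),(.5013,.1078,.080)): 
    u,v=proj(a,p);print(u,v); cv2.circle(A,(int((u-150+.5)*4),int((v-200+.5)*4)),4,(255,0,255),1)
cv2.imwrite('pics/v2.png',A[:,:,::-1])
```

```text
5.95 [0.50831257 0.1735569  0.06755546] [-1.79986700e+02  8.81869605e-04  8.37610310e+01]
266.90907410902054 234.33510567879074
233.34495244228526 248.7963461215923
```

View pics/v2.png

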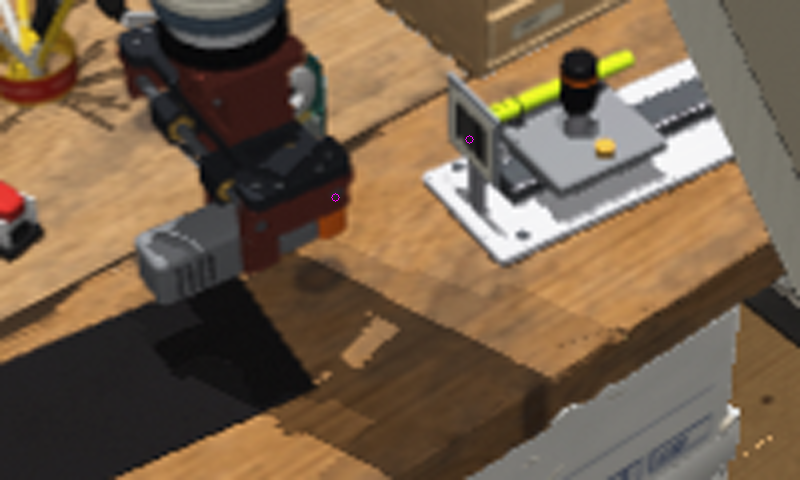

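The scanner is held level. The nose is behind the gripper body, with orange showing at crop (332,222), and it faces the label at crop (470,127). My projected label point lands slightly low, so I'm checking with predicted outlines.

Run:
```python
from h import *
a=load('s2')
x0,y0,k=160,210,6
A=cv2.resize(a['image'][y0:y0+90,x0:x0+130],None,fx=k,fy=k,interpolation=cv2.INTER_CUBIC)
def T(o,yaw):
    t=np.radians(yaw);R=np.array([[np.cos(t),-np.sin(t),0],[np.sin(t),np.cos(t),0],[0,0,1]]);return lambda p:R@np.array(p)+o
def draw(f,ps,col):
    q=np.array([[(u-x0+.5)*k,(v-y0+.5)*k] for u,v in(proj(a,f(np.array(p)/1000)) for p in ps)]);cv2.polylines(A,[q.astype(int)],True,col,1)
J=T(np.array([.4722,-.1556,0]),-6.3);S=T(np.array([.5083,.1736,.061]),-6.25)
draw(J,[(-30,164,49),(30,164,49),(30,164,111),(-30,164,111)],(255,0,255))
draw(J,[(-25,164,55),(25,164,55),(25,164,105),(-25,164,105)],(0,255,255))
draw(J,[(-50,-172,10),(50,-172,10),(50,172,10),(-50,172,10)],(255,0,255))
draw(S,[(-18,-65,0),(-18,65,0),(-18,65,38),(-18,-65,38)],(0,255,0))
draw(S,[(-18,65,0),(18,65,0),(18,65,38),(-18,65,38)],(0,255,0))
cv2.imwrite('pics/v3.png',A[:,:,::-1])
```

```text
(no output)
```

View pics/v3.png

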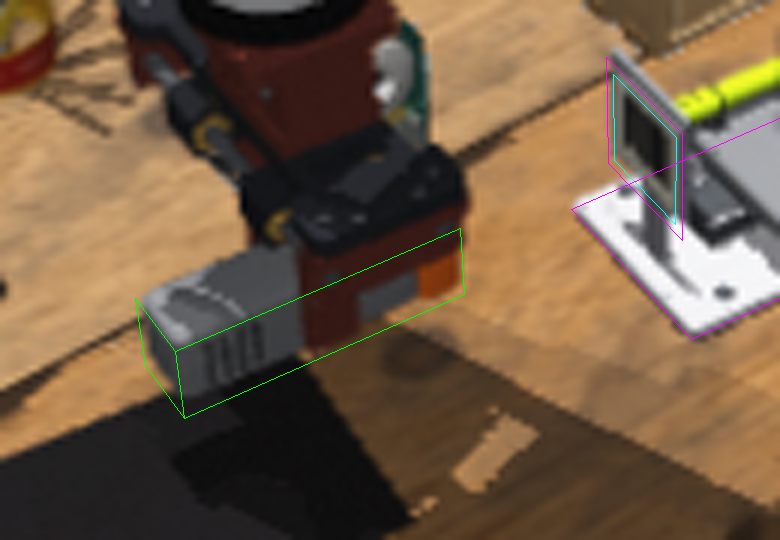

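The base outline and the scanner outline match. The plate's lower edge is unclear, so I'll take one tighter, contrast-stretched look at it.

Run:
```python
from h import *
a=load('s2')
x0,y0,k=252,210,16
C=a['image'][y0:y0+36,x0:x0+40].astype(float);C=(np.clip(C/200,0,1)**.5*255).astype(np.uint8)
A=cv2.resize(C,None,fx=k,fy=k,interpolation=cv2.INTER_NEAREST)
t=np.radians(-6.3);R=np.array([[np.cos(t),-np.sin(t),0],[np.sin(t),np.cos(t),0],[0,0,1]])
for h,lo,hi in((30,49,111),(25,55,105)):
    q=np.array([[(u-x0+.5)*k,(v-y0+.5)*k] for u,v in(proj(a,R@(np.array(p)/1000)+[.4722,-.1556,0]) for p in[(-h,164,lo),(h,164,lo),(h,164,hi),(-h,164,hi)])])
    cv2.polylines(A,[q.astype(int)],True,(255,0,255),1)
cv2.imwrite('pics/v4.png',A[:,:,::-1])
```

```text
(no output)
```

View pics/v4.png

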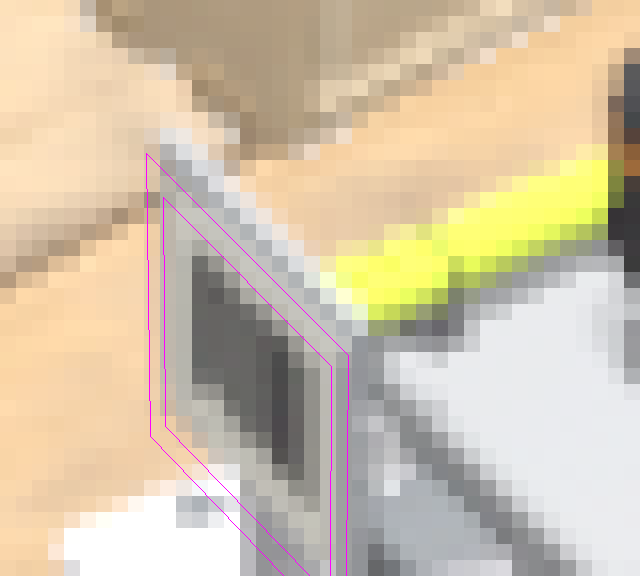

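The predicted plate and label outline fits the picture. The label's left edge is at column 165 and the white reaches down to row 420, so the aim is good. I'll hold for 1.5 s and then return the scanner.

Request:
move_arm(motion=[[0,0,0,0,0,0],[0,0,0,0,0,0],[0,0,0,0,0,0],[0,0,0,0,0,0],[0,0,0,0,0,0],[0,0,0,0,0,0],[0,0,0,0,0,0],[0,0,0,0,0,0],[0,0,0,0,0,0],[0,0,0,0,0,0],[0,0,0,0,0,0],[0,0,0,0,0,0]])

```text
time_s: 7.55
eef_pos: [0.5084, 0.1735, 0.0677]
ee_rot: [3.142, -0.0, 1.462]
force: [-0.4, 0.1, -1.1]
gripper_width: 0.408
grasp_force: 30.0
```

Request:
move_arm(motion=[[0,0.004,0,0,0,0.2],[-0.003,0.018,0,0,0,1],[-0.007,0.038,0,0,0,2.2],[-0.012,0.06,0,0,0,3.4],[-0.015,0.073,-0.008,0,0,4.1],[-0.016,0.075,-0.025,0,0,4.2],[-0.016,0.075,-0.042,0,0,4.2],[-0.016,0.075,-0.051,0,0,4.2],[-0.016,0.075,-0.055,0,0,4.2],[-0.016,0.075,-0.057,0,0,4.2],[-0.016,0.075,-0.058,0,0,4.2],[-0.016,0.075,-0.058,0,0,4.2]])

```text
time_s: 9.05
eef_pos: [0.4927, 0.2485, 0.01]
ee_rot: [3.141, -0.0, 1.535]
force: [-0.0, -0.9, -1.4]
gripper_width: 0.41
grasp_force: 30.0
```

Request:
move_arm(motion=[[0,0,-0.0005,0,0,0],[0,0,-0.001,0,0,0],[0,0,-0.001,0,0,0]])

```text
time_s: 9.43
eef_pos: [0.4927, 0.2486, 0.0096]
ee_rot: [3.141, -0.0, 1.535]
force: [-2.3, -1.1, 8.6]
gripper_width: 0.411
grasp_force: 30.0
```

Request:
move_arm(motion=[[0,0,0,0,0,0],[0,0,0,0,0,0],[0,0,0,0,0,0],[0,0,0,0,0,0],[0,0,0,0,0,0],[0,0,0,0,0,0],[0,0,0,0,0,0],[0,0,0,0,0,0]], fingers=0)

```text
time_s: 10.42
eef_pos: [0.4924, 0.2485, 0.0087]
ee_rot: [-3.142, -0.0, 1.535]
force: [0.1, 0.3, 1.2]
gripper_width: 0.999
grasp_force: 0.0
```

Request:
move_arm(motion=[[0,0,0.01,0,0,0],[0,0,0.04,0,0,0],[0,0,0.08,0,0,0],[0,0,0.13,0,0,0],[0,-0.01,0.17,0,0,-5],[0,-0.04,0.19,0,0,-13],[-0.003,-0.08,0.19,0,0,-22],[-0.005,-0.12,0.19,0,0,-31],[-0.007,-0.16,0.19,0,0,-40],[-0.009,-0.2,0.19,0,0,-49],[-0.011,-0.24,0.19,0,0,-58],[-0.013,-0.28,0.19,0,0,-67]])

```text
time_s: 11.92
eef_pos: [0.4792, -0.0328, 0.1994]
ee_rot: [3.141, -0.001, 0.361]
force: [0.0, -0.8, -0.8]
gripper_width: 0.999
grasp_force: 0.0
```

Run:
```python
from m import *
s=get_state();print(s['time_s'],s['eef_pos'],np.degrees(s['ee_rot']),s['joint_positions'].round(2))
a=snap('scene','s5');b=snap('top','t5')
A=cv2.resize(a['image'][190:330,120:400],(800,400));B=cv2.resize(b['image'][195:270,110:390],(720,193))
cv2.imwrite('pics/v5.png',np.vstack([A,cv2.copyMakeBorder(B,0,0,0,80,0)])[:,:,::-1])
for c in(load('top0'),b):
    h,s,v=cv2.split(cv2.cvtColor(c['image'],cv2.COLOR_RGB2HSV))
    meas(c,((s<70)&(v>95)).astype(np.uint8),(130,225,180,250),.036,'scanner body')
```

```text
11.925 [ 0.47920746 -0.0327976   0.1994334 ] [ 1.79977216e+02 -4.93149481e-02  2.06697386e+01] [-0.09  0.24  1.96  0.    0.94  1.12]
scanner body rect [492.7 261.4] [109.7  36.6] 87.97 centroid [492.5 262.3  36. ] px 155.3 238.4 511
scanner body rect [493.1 261.4] [109.7  36.2] 87.84 centroid [493.  262.6  36. ] px 155.2 238.2 504
```

View pics/v5.png

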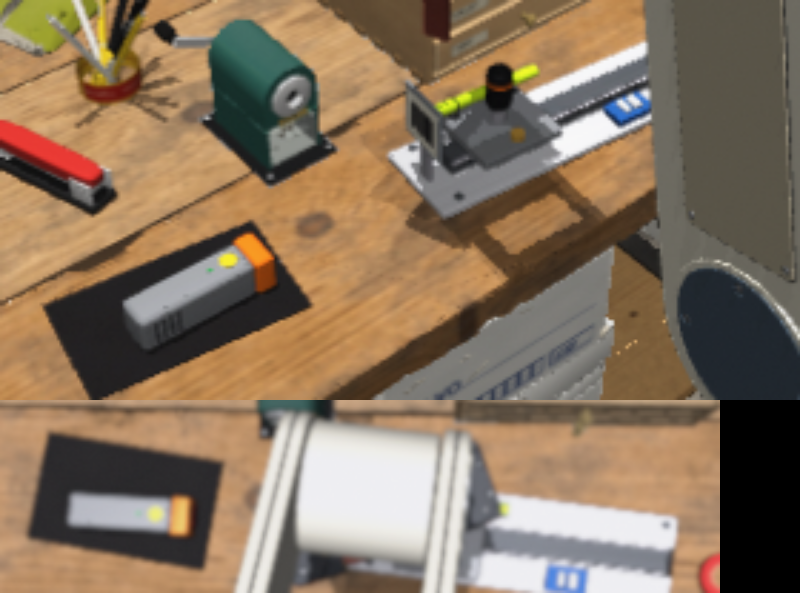

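The scanner lies flat on the mat where it started (top half (130,512)), and the knob is at scene-half (499,88). Next I align over the knob with the closing line along the rail and go down.

Request:
move_arm(motion=[[0,-0.012,0,0,0,-8],[0.001,-0.03,0,0,0,-17],[0.001,-0.045,-0.01,0,0,-25],[0.001,-0.048,-0.03,0,0,-27],[0.001,-0.048,-0.06,0,0,-27],[0.001,-0.048,-0.09,0,0,-27],[0.001,-0.048,-0.112,0,0,-27],[0.001,-0.048,-0.126,0,0,-27],[0.001,-0.048,-0.132,0,0,-27],[0.001,-0.048,-0.134,0,0,-27],[0.001,-0.048,-0.134,0,0,-27]])

```text
time_s: 13.4
eef_pos: [0.4808, -0.0796, 0.0652]
ee_rot: [3.142, -0.001, -0.105]
force: [-0.1, -0.8, 0.5]
gripper_width: 1.002
grasp_force: 0.0
```

Request:
move_arm(motion=[[0,0,0,0,0,0],[0,0,0,0,0,0],[0,0,0,0,0,0],[0,0,0,0,0,0],[0,0,0,0,0,0],[0,0,0,0,0,0],[0,0,0,0,0,0],[0,0,0,0,0,0],[0,0,0,0,0,0],[0,0,0,0,0,0]], fingers=255, force=30)

```text
time_s: 14.65
eef_pos: [0.4804, -0.0795, 0.0647]
ee_rot: [-3.142, 0.0, -0.105]
force: [0.0, 0.3, -0.6]
gripper_width: 0.288
grasp_force: 30.0
```

Run:
```python
from h import *
s=get_state();print(s['time_s'],s['eef_pos'],np.degrees(s['ee_rot']),s['force'])
t,c=load('top0'),load('scene0')
print(tri(c,(294.4,214.7),t,(281.7,245.2)))
P=s['eef_pos'][:2]*1000; d=np.array([.1097,.994]); ex=np.array([.994,-.1097])
for b in ([433.4,-211],[433.3,-212.1]): print('travel',d@(np.array(b)-P), 'lat', ex@(np.array(b)-P))
```

```text
14.65 [ 0.48038785 -0.07953685  0.06466274] [-1.79999556e+02  1.01083744e-03 -6.03976402e+00] [ 0.0408146   0.28967232 -0.62314435]
(array([ 0.47927462, -0.07966883,  0.10789488]), np.float64(0.0027529977860150166))
travel -135.8289418947399 lat -32.28441979629509
travel -136.9333118947399 lat -32.26314979629505
```

The grip holds at the knob's width, and the block's lateral offset of -32.3 mm matches the ball's -32. The travel should be about 136 mm, with first ridge contact at about 125. I'll slide 112 mm smoothly and then feel forward.

Request:
move_arm(motion=[[-0.0005,-0.005,0,0,0,0],[-0.0016,-0.015,0,0,0,0],[-0.0028,-0.025,0,0,0,0],[-0.0039,-0.035,0,0,0,0],[-0.005,-0.045,0,0,0,0],[-0.0061,-0.055,0,0,0,0],[-0.0072,-0.065,0,0,0,0],[-0.0083,-0.075,0,0,0,0],[-0.0094,-0.085,0,0,0,0],[-0.0105,-0.095,0,0,0,0],[-0.0117,-0.106,0,0,0,0],[-0.0123,-0.111,0,0,0,0]])

```text
time_s: 16.15
eef_pos: [0.4679, -0.1913, 0.0647]
ee_rot: [3.142, 0.0, -0.106]
force: [-0.0, 1.9, -0.1]
gripper_width: 0.29
grasp_force: 30.0
```

Request:
move_arm(motion=[[-0.0001,-0.001,0,0,0,0],[-0.0002,-0.002,0,0,0,0],[-0.0003,-0.003,0,0,0,0],[-0.0004,-0.004,0,0,0,0]])

```text
time_s: 16.65
eef_pos: [0.4676, -0.1944, 0.0646]
ee_rot: [-3.141, 0.0, -0.105]
force: [-1.4, 1.2, 0.4]
gripper_width: 0.285
grasp_force: 30.0
```

Request:
move_arm(motion=[[-0.0001,-0.001,0,0,0,0],[-0.0002,-0.002,0,0,0,0],[-0.0003,-0.003,0,0,0,0],[-0.0004,-0.004,0,0,0,0]])

```text
time_s: 17.15
eef_pos: [0.4671, -0.1986, 0.0646]
ee_rot: [-3.141, 0.0, -0.105]
force: [-2.0, 1.1, 1.4]
gripper_width: 0.289
grasp_force: 30.0
```

Request:
move_arm(motion=[[-0.0001,-0.0005,0,0,0,0],[-0.0001,-0.001,0,0,0,0],[-0.0002,-0.0015,0,0,0,0],[-0.0002,-0.002,0,0,0,0]])

```text
time_s: 17.65
eef_pos: [0.4669, -0.2005, 0.0646]
ee_rot: [-3.141, 0.0, -0.105]
force: [-3.5, 0.2, 1.5]
gripper_width: 0.287
grasp_force: 30.0
```

Request:
move_arm(motion=[[-0.0004,-0.0005,0,0,0,0],[-0.0005,-0.001,0,0,0,0],[-0.0006,-0.0015,0,0,0,0],[-0.0006,-0.002,0,0,0,0]])

```text
time_s: 18.15
eef_pos: [0.4667, -0.2026, 0.0647]
ee_rot: [3.142, -0.0, -0.105]
force: [-0.9, 1.9, -0.8]
gripper_width: 0.292
grasp_force: 30.0
```

Request:
move_arm(motion=[[-0.0002,-0.0005,0,0,0,0],[-0.0002,-0.001,0,0,0,0],[-0.0002,-0.001,0,0,0,0]])

```text
time_s: 18.52
eef_pos: [0.4665, -0.2037, 0.0647]
ee_rot: [3.141, -0.0, -0.105]
force: [1.0, 0.7, -3.4]
gripper_width: 0.288
grasp_force: 30.0
```

Request:
move_arm(motion=[[-0.0001,-0.0005,0,0,0,0],[-0.0002,-0.001,0,0,0,0],[-0.0002,-0.001,0,0,0,0]])

```text
time_s: 18.9
eef_pos: [0.4664, -0.2047, 0.0647]
ee_rot: [3.141, -0.001, -0.105]
force: [1.5, 0.3, -4.3]
gripper_width: 0.289
grasp_force: 30.0
```

Request:
move_arm(motion=[[-0.0001,-0.0005,0,0,0,0],[-0.0002,-0.001,0,0,0,0],[-0.0002,-0.001,0,0,0,0]])

```text
time_s: 19.27
eef_pos: [0.4663, -0.2055, 0.0647]
ee_rot: [-3.141, -0.001, -0.106]
force: [4.6, 3.5, -5.3]
gripper_width: 0.288
grasp_force: 30.0
```

Request:
move_arm(motion=[[-0.0001,-0.0005,0,0,0,0],[-0.0002,-0.001,0,0,0,0],[-0.0002,-0.001,0,0,0,0]])

```text
time_s: 19.65
eef_pos: [0.4662, -0.206, 0.0647]
ee_rot: [-3.141, -0.001, -0.106]
force: [5.9, 5.6, -5.9]
gripper_width: 0.29
grasp_force: 30.0
```

Request:
move_arm(motion=[[-0.0001,-0.0005,0,0,0,0],[-0.0002,-0.001,0,0,0,0],[-0.0002,-0.001,0,0,0,0]])

```text
time_s: 20.02
eef_pos: [0.4661, -0.2064, 0.0647]
ee_rot: [-3.14, -0.001, -0.106]
force: [7.5, 10.2, -4.7]
gripper_width: 0.285
grasp_force: 30.0
```

Request:
move_arm(motion=[[0.0003,-0.0005,0,0,0,0],[0.0004,-0.001,0,0,0,0],[0.0004,-0.001,0,0,0,0]])

```text
time_s: 20.4
eef_pos: [0.466, -0.2075, 0.0647]
ee_rot: [-3.14, 0.0, -0.106]
force: [5.7, 7.8, -2.2]
gripper_width: 0.287
grasp_force: 30.0
```

Request:
move_arm(motion=[[0,-0.0005,0,0,0,0],[-0.0001,-0.001,0,0,0,0],[-0.0001,-0.001,0,0,0,0]])

```text
time_s: 20.78
eef_pos: [0.4659, -0.2089, 0.0647]
ee_rot: [-3.141, 0.0, -0.105]
force: [3.7, 4.9, -3.7]
gripper_width: 0.287
grasp_force: 30.0
```

Request:
move_arm(motion=[[0,-0.0005,0,0,0,0],[-0.0001,-0.001,0,0,0,0],[-0.0001,-0.001,0,0,0,0]])

```text
time_s: 21.15
eef_pos: [0.4658, -0.2102, 0.0647]
ee_rot: [-3.141, 0.0, -0.105]
force: [4.3, 3.0, -3.4]
gripper_width: 0.289
grasp_force: 30.0
```

Request:
move_arm(motion=[[0,-0.0005,0,0,0,0],[-0.0001,-0.001,0,0,0,0],[-0.0001,-0.001,0,0,0,0]])

```text
time_s: 21.52
eef_pos: [0.4657, -0.2115, 0.0647]
ee_rot: [-3.142, -0.0, -0.105]
force: [3.8, 2.3, -4.1]
gripper_width: 0.289
grasp_force: 30.0
```

Request:
move_arm(motion=[[0.0002,-0.0005,0,0,0,0],[0.0002,-0.001,0,0,0,0],[0.0002,-0.001,0,0,0,0]])

```text
time_s: 21.9
eef_pos: [0.4655, -0.2127, 0.0647]
ee_rot: [3.141, 0.0, -0.105]
force: [1.0, 1.5, -2.5]
gripper_width: 0.289
grasp_force: 30.0
```

Request:
move_arm(motion=[[0,-0.0005,0,0,0,0],[0,-0.001,0,0,0,0],[0,-0.001,0,0,0,0]])

```text
time_s: 22.28
eef_pos: [0.4654, -0.2137, 0.0647]
ee_rot: [3.141, 0.001, -0.105]
force: [-1.4, -0.4, 0.3]
gripper_width: 0.287
grasp_force: 30.0
```

Request:
move_arm(motion=[[0,-0.0005,0,0,0,0],[0,-0.0005,0,0,0,0],[0,-0.0005,0,0,0,0]])

```text
time_s: 22.65
eef_pos: [0.4654, -0.2141, 0.0646]
ee_rot: [3.142, 0.001, -0.105]
force: [-3.6, -1.2, 1.3]
gripper_width: 0.289
grasp_force: 30.0
```

Request:
move_arm(motion=[[-0.0003,-0.0005,0,0,0,0],[-0.0003,-0.0005,0,0,0,0],[-0.0003,-0.0005,0,0,0,0]])

```text
time_s: 23.02
eef_pos: [0.4654, -0.2145, 0.0647]
ee_rot: [-3.142, 0.0, -0.105]
force: [-3.1, -0.7, 1.2]
gripper_width: 0.288
grasp_force: 30.0
```

Request:
move_arm(motion=[[-0.0001,-0.0005,0,0,0,0],[-0.0001,-0.0005,0,0,0,0],[-0.0001,-0.0005,0,0,0,0]])

```text
time_s: 23.4
eef_pos: [0.4653, -0.215, 0.0646]
ee_rot: [-3.141, 0.0, -0.105]
force: [-3.2, 0.8, 1.2]
gripper_width: 0.289
grasp_force: 30.0
```

Request:
move_arm(motion=[[-0.0001,-0.0005,0,0,0,0],[-0.0001,-0.0005,0,0,0,0],[-0.0001,-0.0005,0,0,0,0]])

```text
time_s: 23.78
eef_pos: [0.4653, -0.2155, 0.0647]
ee_rot: [-3.142, 0.0, -0.105]
force: [-3.1, 1.2, 1.5]
gripper_width: 0.291
grasp_force: 30.0
```

Request:
move_arm(motion=[[-0.0001,-0.0005,0,0,0,0],[-0.0001,-0.0005,0,0,0,0],[-0.0001,-0.0005,0,0,0,0]])

```text
time_s: 24.15
eef_pos: [0.4652, -0.216, 0.0647]
ee_rot: [-3.142, -0.0, -0.105]
force: [-3.5, 2.1, 0.5]
gripper_width: 0.287
grasp_force: 30.0
```

Request:
move_arm(motion=[[-0.0002,-0.0005,0,0,0,0],[-0.0002,-0.0005,0,0,0,0],[-0.0002,-0.0005,0,0,0,0]])

```text
time_s: 24.52
eef_pos: [0.4652, -0.2164, 0.0647]
ee_rot: [-3.141, -0.0, -0.105]
force: [-0.8, 5.5, 0.5]
gripper_width: 0.292
grasp_force: 30.0
```

Request:
move_arm(motion=[[-0.0001,-0.0005,0,0,0,0],[-0.0001,-0.0005,0,0,0,0],[-0.0001,-0.0005,0,0,0,0]])

```text
time_s: 24.9
eef_pos: [0.4651, -0.2166, 0.0647]
ee_rot: [-3.141, -0.0, -0.106]
force: [-0.2, 6.9, 0.2]
gripper_width: 0.289
grasp_force: 30.0
```

Request:
move_arm(motion=[[0,-0.0005,0,0,0,0],[0,-0.0005,0,0,0,0],[0,-0.0005,0,0,0,0]])

```text
time_s: 25.28
eef_pos: [0.4651, -0.2168, 0.0647]
ee_rot: [-3.141, 0.0, -0.106]
force: [-0.2, 8.7, 0.6]
gripper_width: 0.286
grasp_force: 30.0
```

The second ridge is clear: the force starts rising at y≈-0.216, and the pull toward the groove ended at about -0.215. The groove centre is therefore at about -0.2156, so I'm backing up to it.

Request:
move_arm(motion=[[0,0.001,0,0,0,0],[0,0.0019,0,0,0,0],[0,0.0019,0,0,0,0],[0,0.0019,0,0,0,0],[0,0.0019,0,0,0,0]])

```text
time_s: 25.9
eef_pos: [0.4652, -0.216, 0.0647]
ee_rot: [3.141, -0.001, -0.105]
force: [-1.2, -1.1, -4.5]
gripper_width: 0.29
grasp_force: 30.0
```

Run:
```python
from m import *
s=get_state();print(s['time_s'],s['eef_pos'],s['force'],s['qvel'].round(4))
a=snap('scene','s9');b=snap('top','t9')
A=cv2.resize(a['image'][170:330,120:400],(700,400));B=cv2.resize(b['image'][195:290,110:450],(700,195))
cv2.imwrite('pics/v9.png',np.vstack([A,B])[:,:,::-1])
```

```text
25.9 [ 0.4651821  -0.21596755  0.06468185] [-1.22123927 -1.11856498 -4.51118922] [ 0.0017 -0.0003  0.0008 -0.0003 -0.0008 -0.0006]
```

View pics/v9.png

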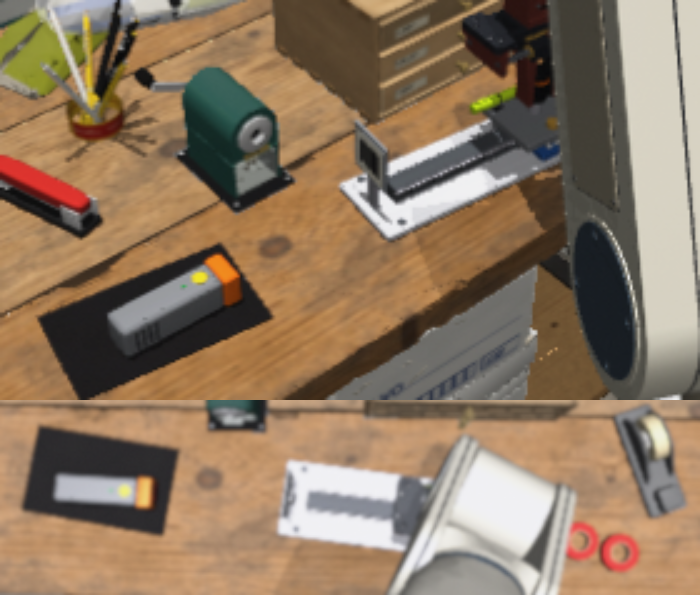

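The scanner is on its mat, the carriage is over the blue block, and the bystanders haven't moved. I'm making a final 0.4 mm trim to centre the ball.

Request:
move_arm(motion=[[0,0.0004,0,0,0,0],[0,0.0004,0,0,0,0],[0,0.0004,0,0,0,0],[0,0.0004,0,0,0,0],[0,0.0004,0,0,0,0],[0,0.0004,0,0,0,0]])

```text
time_s: 26.75
eef_pos: [0.4652, -0.2154, 0.0647]
ee_rot: [3.141, -0.001, -0.105]
force: [4.6, -2.6, -6.8]
gripper_width: 0.288
grasp_force: 30.0
```

Request:
move_arm(motion=[[-0.0001,-0.0002,0,0,0,0],[-0.0001,-0.0002,0,0,0,0],[-0.0001,-0.0002,0,0,0,0],[-0.0001,-0.0002,0,0,0,0],[-0.0001,-0.0002,0,0,0,0],[-0.0001,-0.0002,0,0,0,0]])

```text
time_s: 27.5
eef_pos: [0.4652, -0.2154, 0.0647]
ee_rot: [-3.142, -0.001, -0.105]
force: [5.3, 0.8, -7.6]
gripper_width: 0.289
grasp_force: 30.0
```

```bash
python3 -c "
from h import *
print(r.job_done())"
```

```text
the job is handed in; nothing more can be done
None
```

I held the scanner on the label for 1.5 s from about 10 cm and laid it back flat on its mat. I then slid the carriage until the ball was in the notch (located by feel) and handed in at about 27.5 s still holding the knob; the result was not shown.

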